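Find the jar with the loose cap, tighten it in the holder and shelve it

ROBOT

A 7-joint arm with a two-finger parallel gripper is mounted at the origin on the work surface. World frame = base frame: x ahead of the robot, y to its left, z up, the work surface at z = 0. Lengths are in m, angles in rad, forces in N, time in s.
With the tool pointing down it reaches from about 0.35 to 0.9 m from the base axis. Payload 19.9 kg.
Tool frame: the origin (TCP) lies at the very end of the fingers, on their centre line; the grasp point (between the pads) lies 19 mm behind it; z points along the fingers, y is the line along which they close (so a half turn about z gives the same grasp; the last joint's range is limited). The gripper opens to 94 mm and grips with 3 to 60 N. Pads are 16 mm wide; open, the fingers measure 119 mm over their backs; the gripper's body (75 mm by 177 mm) begins 78 mm behind the grasp point.
Start: joints at [-1.323, 0.417, -0.01, 1.614, 0.005, 1.111, -0.053], TCP at [0.179, 0.599, 0.205] pointing down, gripper open.
Joint ranges: [-2.81, 2.81], [-0.39, 2.02], [-1.27, 1.25], [0.06, 2.57], [-1.19, 4.33], [0.19, 2], [-2.82, 2.82]. Speed limits (rad/s): [1.89, 1.89, 2.39, 2.39, 3.01, 3.01, 3.01].

INTERFACE

Orientations are given as a unit quaternion [w, x, y, z].
In Python, from plant import env, hand, kinematics, capture, camera_params gives the robot as it stands. The module is installed in compiled form; this text tells all that it offers. Calls block until the motion is done:
- env.reach(position, orientation): joint-space move of the TCP to a pose.
- env.move_l(position, v=0.15, rotation=None, contact_N=None): straight line of the TCP; rotation=None keeps the orientation; v is the mean speed in m/s. With contact_N (N) it stops when the force on the tool has changed by that much, and returns True; else False.
- env.set_joints(angles): joint-space move.
- hand.release() and hand.close(grip_force=None): open the fingers fully, or close them until they stop; grip_force is the grip in N (None keeps the last).
- env.hold(seconds).
- kinematics.ik(position, orientation): joint angles nearest the present ones, or None.
- capture(name): name is "scene" or "top" or "wrist"; returns the picture (480x640x3 uint8, red, green, blue); there is no depth.
- camera_params(name): a dict with "camera_matrix" (3x3 intrinsics, pixels), "k1" (the pictures are not rectified: a ray, as slopes to the right and down, at radius r is drawn at 1 + k1 r^2 times it, then the intrinsics apply), "eye" and "rotation" of the camera in the world. Camera axes: x right, y down, z forward; pixel columns grow to the right and rows downward; lengths in m; the calibration is good to about 2 mm. A picture is of the moment at which its call begins: read the wrist's pose just before it. camera_params takes no time and is no camera call; for the wrist camera it gives the pose at the moment of the call.
A pose or a line that the arm cannot do raises env.PlanningError and nothing moves.
- env.job_done(): hands the job in; it is judged then, once.
Readings, each from a call of its own:
- env.read_time_s(): time.
- env.read_qpos(): joint angles.
- env.read_qd(): joint speeds.
- env.read_joint_efforts(): joint torques, N m.
- env.read_ee_pos(): TCP position.
- env.read_orientation(): TCP orientation.
- env.read_contact_force(): force on the tool from outside, world axes, zero at the start.
- env.read_ft_torque(): the same for the moment, N m.
- env.read_finger_gap(): finger opening in m.
- env.read_grasp_force(): force on a finger pad.
Only numpy, scipy, OpenCV 4.12 (cv2) and the standard library are available. Lean on these libraries where they do the work, as an engineer would, in place of code of your own. Each camera call takes 0.05 s, during which the arm holds its last target. There are 200 camera calls.

TASK

One of the three square jars of rings has a loose screw cap: tug their caps upwards to find the one that lifts a little off its jar. Carry that jar by its body (never hanging from its loose cap) into the jar holder, screw its cap fully tight clockwise while the holder keeps the jar from turning, then stand the jar upright in the empty bay of the low blue rack and let go. Leave the two sound jars standing where they are with their caps tight, and do not disturb the other things on the bench.

Things in the scene. Friction and masses are not known exactly. Their poses are not given: they have to be found in the camera images.
- jar_a: jar a: square clear plastic jar, 56 x 56 mm, 70 mm tall to its flat shoulder, filled with metal rings, about 0.37 kg, with a round ribbed grey screw cap of 50 mm diameter at 74 to 98 mm height; origin: centre of its underside, z up, x and y square to its side faces. Starts upright on the table. Any of the three jars may be the loose one
- captop_a (a point): centre of the top face of the cap of jar a, 98 mm above the jar's underside when the cap rests, loose or not. A tight cap cannot be lifted: pulling it up lifts the whole jar. A loose one lifts 4 to 5.5 mm off its jar before the jar comes along, with hardly any force (cap 40 g), and drops back when let go
- cap_a (a joint): turn of the screw cap of jar a, rad, from an arbitrary mark; grows as it is turned clockwise seen from above (tightening). The angle where it stops, tight, differs from jar to jar and is not marked. Turning takes about 0.12 N m, which a jar standing free on the table may not resist: it turns along. A loose cap has 1.6 to 2.2 rad to go
- jar_b: jar b: square clear plastic jar, 56 x 56 mm, 70 mm tall to its flat shoulder, filled with metal rings, about 0.37 kg, with a round ribbed grey screw cap of 50 mm diameter at 74 to 98 mm height; origin: centre of its underside, z up, x and y square to its side faces. Starts upright on the table. Any of the three jars may be the loose one
- captop_b (a point): centre of the top face of the cap of jar b, 98 mm above the jar's underside when the cap rests, loose or not. A tight cap cannot be lifted: pulling it up lifts the whole jar. A loose one lifts 4 to 5.5 mm off its jar before the jar comes along, with hardly any force (cap 40 g), and drops back when let go
- cap_b (a joint): turn of the screw cap of jar b, rad, from an arbitrary mark; grows as it is turned clockwise seen from above (tightening). The angle where it stops, tight, differs from jar to jar and is not marked. Turning takes about 0.12 N m, which a jar standing free on the table may not resist: it turns along. A loose cap has 1.6 to 2.2 rad to go
- jar_c: jar c: square clear plastic jar, 56 x 56 mm, 70 mm tall to its flat shoulder, filled with metal rings, about 0.37 kg, with a round ribbed grey screw cap of 50 mm diameter at 74 to 98 mm height; origin: centre of its underside, z up, x and y square to its side faces. Starts upright on the table. Any of the three jars may be the loose one
- captop_c (a point): centre of the top face of the cap of jar c, 98 mm above the jar's underside when the cap rests, loose or not. A tight cap cannot be lifted: pulling it up lifts the whole jar. A loose one lifts 4 to 5.5 mm off its jar before the jar comes along, with hardly any force (cap 40 g), and drops back when let go
- cap_c (a joint): turn of the screw cap of jar c, rad, from an arbitrary mark; grows as it is turned clockwise seen from above (tightening). The angle where it stops, tight, differs from jar to jar and is not marked. Turning takes about 0.12 N m, which a jar standing free on the table may not resist: it turns along. A loose cap has 1.6 to 2.2 rad to go
- holder_seat (a point): centre of the holder's floor, 8 mm above the table, z up; the cheeks run along x. A jar set here squarely between the cheeks has 3 mm to spare on each side and cannot turn. The ends (+x and -x) are open, so the jar's faces there stay free for fingers. A half turn about z is the same holder
- holder: jar holder fixed to the table: dark steel plate 110 x 130 x 8 mm (x, y, z) with two upright rubber-faced cheeks along x, 66 mm long, inner faces at y = +-31 mm up to 24 mm above its floor, then flaring outward; their outsides 47 mm from the middle, tops 37 mm above its floor. Origin: centre of the plate's underside
- rack_bay (a point): centre of the empty bay, on the board's surface 90 mm above the table; z up, x from front to back edge (edges at +-106 mm), y along the rack. The bay is 175 mm wide, from a clear bin of rings (75 mm high, from y = -90 mm on) to a low end plate (30 mm high, at y = +86 mm). Nothing stands in or above it
- rack: low blue bench rack fixed to the table, plywood board 200 mm deep (x) and 360 mm long (y), 90 mm high, with a clear bin of rings standing on its -y half and clear stock below; origin: centre of its underside on the table; the empty bay is its +y half
- coil_1: loose stack of gold-coloured rings lying flat, 52 mm diameter, 22 mm high; to be left alone; origin: centre of its underside
- coil_2: loose stack of silver-coloured rings lying flat, 56 mm diameter, 18 mm high; to be left alone; origin: centre of its underside
- coil_3: loose stack of gold-coloured rings lying flat, 48 mm diameter, 20 mm high; to be left alone; origin: centre of its underside
- tape_roll: roll of clear tape lying flat, 90 mm diameter, 24 mm high; to be left alone; origin: centre of its underside
- notebook: closed paper notebook lying flat, 130 x 90 x 12 mm; to be left alone; origin: centre of its underside
- pen_box: open cardboard box with pens, 75 x 75 x 80 mm, the pens stand up to 145 mm high; to be left alone; origin: centre of its underside
Things that resemble listed ones, but are neither listed nor needed, are in the scene too. There is more than one size of the holder; the one meant has the size given above. What is shaped like the jar_b but pink is not meant.

How it is judged:
On the way, in this order (a step that is already met when the one before it is completed fails the run):
1. the loose cap (jar b's) has been tugged: lifted more than 2 mm off its jar (z of captop_b in the frame of jar_b above 0.1 m), for 0.1 s.
2. the jar with the loose cap stands upright on the holder's floor between the cheeks (x of jar_b in the frame of holder_seat between -0.03 and 0.03 m and y of jar_b in the frame of holder_seat between -0.006 and 0.006 m and z of jar_b in the frame of holder_seat between -0.005 and 0.005 m and angle between jar_b's own z axis and vertical below 0.06 rad), for 0.2 s.
3. its cap has been screwed tight (within 0.2 rad of its stop at 2.5 rad) while the jar stood in the holder (all of step 2 and value of joint cap_b above 2.3 rad), for 0.2 s.
At the end, for the whole second after the job is handed in: Jar b stands upright (0.06 rad), let go and at rest, wholly on the board of the empty bay (within 74 mm front to back, 62 mm sideways of its centre), cap within 0.2 rad of its stop (2.5 rad); jars a and c upright within 40 mm of their starts, caps not turned back over 0.2 rad (x of jar_b in the frame of rack_bay between -0.074 and 0.074 m and y of jar_b in the frame of rack_bay between -0.062 and 0.062 m and z of jar_b in the frame of rack_bay between -0.005 and 0.005 m and angle between each of jar_b, jar_a, jar_c's own z axis and vertical below 0.06 rad and linear speed of jar_b below 0.02 m/s and value of joint cap_b above 2.3 rad and distance of each of jar_a, jar_c from where it was at the start of the episode below 0.04 m and value of joint cap_a above 0.3 rad and value of joint cap_c above 0.7 rad); the robot touches nothing.
It fails at once if the jar hangs in the air from its loose cap (cap lifted more than 2 mm with the jar over 25 mm above the table) (z of captop_b in the frame of jar_b above 0.1 m and height (world z) of jar_b above 0.025 m).
It fails at once if one of the other things on the bench has been shifted more than 40 mm (distance of any of coil_1, coil_2, coil_3, tape_roll, notebook, pen_box from where it was at the start of the episode above 0.04 m).
It also fails if it takes over 72 s, if anything falls off the work surface, if the arm or the gripper's body presses on something with over 40 N, if the wrist force passes 120 N, or if a joint passes its speed limit or range.

## Working session

There is one attempt and no reset: what is moved stays moved. The work goes in short steps, each a Python script; the robot and the scene stay as the last script left them, time stands still between calls to the robot, and variables do not carry over. Pictures are saved under pics/ and viewed, at most 10 in all, crops included, and the job is handed in when it is done.

```bash
mkdir -p pics; python3 - <<'E'
from plant import *
import cv2
for n in("top","scene"):
    cv2.imwrite(f"pics/{n}0.png",capture(n)[:,:,::-1]); p=camera_params(n); print(n,p)
print(env.read_time_s(),env.read_orientation())
E
```

```text
top {'camera_matrix': array([[500.71317862,   0.        , 316.06009885],
       [  0.        , 500.71317862, 232.20484683],
       [  0.        ,   0.        ,   1.        ]]), 'k1': 0.03945148830098582, 'eye': array([0.36035642, 0.01779402, 1.13426744]), 'rotation': array([-0.03484308,  0.71259244, -0.69980576,  0.03563526])}
scene {'camera_matrix': array([[523.58523831,   0.        , 313.99787103],
       [  0.        , 523.58523831, 240.34814437],
       [  0.        ,   0.        ,   1.        ]]), 'k1': -0.10523047518347342, 'eye': array([1.11105765, 0.84005441, 1.0007346 ]), 'rotation': array([-0.14587999,  0.29427407,  0.85945735, -0.39173315])}
0.1 [-3.46342916e-05  1.44388009e-01  9.89521013e-01 -5.15582373e-04]
```

View pics/top0.png

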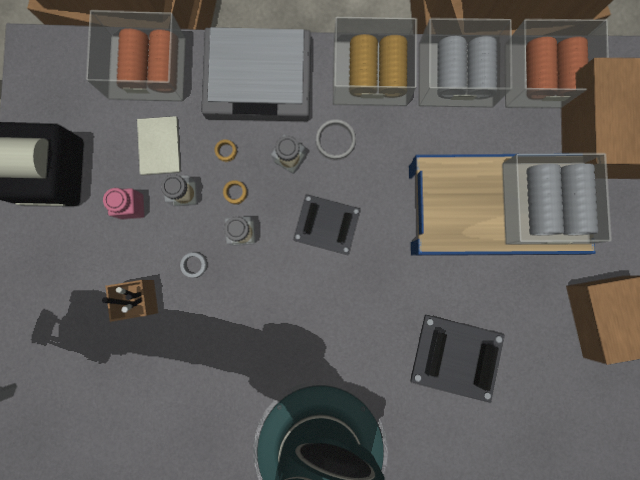

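View pics/scene0.png

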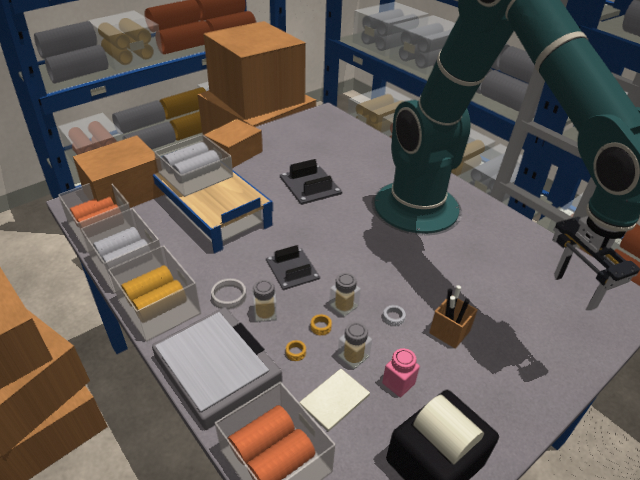

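The top view shows grey caps near (288,148), (178,187) and (238,229), with the pink decoy at (118,200). The small holder is at (327,223), the larger decoy holder at (458,358), and the rack bay around (462,205). The scene view agrees with this.

```bash
cat > h.py <<'E'
from plant import *
import numpy as np, cv2
from scipy.spatial.transform import Rotation as R
def cast(n,uv,z,p=None):
    p=p or camera_params(n); K=p["camera_matrix"]
    uv=np.atleast_2d(np.array(uv,float)); d=(uv-K[:2,2])/K[0,0]
    s=d.copy()
    for _ in range(10): s=d/(1+p["k1"]*(s**2).sum(1,keepdims=True))
    q=p["rotation"]; r=R.from_quat(np.roll(q,-1)).apply(np.c_[s,np.ones(len(s))])
    e=np.array(p["eye"]); return e+r*((z-e[2])/r[:,2])[:,None]
def quat(yaw):  # tool down, tool y axis at angle yaw (world)
    m=np.array([[np.sin(yaw),np.cos(yaw),0],[-np.cos(yaw),np.sin(yaw),0],[0,0,-1]]).T
    m=np.c_[[np.sin(yaw),-np.cos(yaw),0],[np.cos(yaw),np.sin(yaw),0],[0,0,-1]]
    m[:,0]=np.cross(m[:,1],m[:,2])
    return np.roll(R.from_matrix(m).as_quat(),1)
E
python3 - <<'E'
from h import *
im=cv2.imread("pics/top0.png")
hs=[(307,195),(358,210),(348,252),(296,238)]
g=cv2.cvtColor(im,cv2.COLOR_BGR2GRAY); pts=[]
for u,v in hs:
    w=g[v-6:v+7,u-6:u+7]; t=cv2.threshold(w,110,255,cv2.THRESH_BINARY)[1]; 
    m=cv2.connectedComponentsWithStats(cv2.threshold(w,0,255,cv2.THRESH_OTSU)[1]); print(m[2][1:,4],m[3][1:]+[u-6,v-6])
hsv=cv2.cvtColor(im,cv2.COLOR_BGR2HSV)
m=cv2.inRange(hsv,(8,50,120),(28,200,255)); m[:150]=0;m[260:]=0;m[:,:400]=0;m[:,510:]=0
c=max(cv2.findContours(m,0,2)[0],key=cv2.contourArea); r=cv2.minAreaRect(c); b=cv2.boxPoints(r); print("wood",b,cast("top",b,.09))
for u,v in[(288,148),(178,187),(238,229)]: print(cast("top",(u,v),.098))
S=6;o=[cv2.resize(im[v-32:v+33,u-30:u+34],None,fx=4,fy=4,interpolation=2) for u,v in[(288,152),(178,189),(238,230),(327,223)]]
k=np.vstack([np.hstack(o[:2]),np.hstack(o[2:])]);cv2.imwrite("pics/crop.png",k)
E
```

```text
[98 22] [[305.97959184 192.80612245]
 [307.90909091 198.09090909]]
[85 23] [[360.38823529 208.68235294]
 [355.65217391 210.91304348]]
[21 93] [[345.61904762 249.23809524]
 [349.69892473 253.86021505]]
[74 20] [[293.39189189 239.56756757]
 [297.25       236.25      ]]
wood [[417. 157.]
 [509. 157.]
 [509. 250.]
 [417. 250.]] [[ 0.62920513 -0.19385335  0.09      ]
 [ 0.63211707 -0.38761936  0.09      ]
 [ 0.4349775  -0.38398175  0.09      ]
 [ 0.43137009 -0.19362958  0.09      ]]
[[0.64170645 0.08005617 0.098     ]]
[[0.55374785 0.30787637 0.098     ]]
[[0.46777534 0.1799167  0.098     ]]
```

View pics/crop.png

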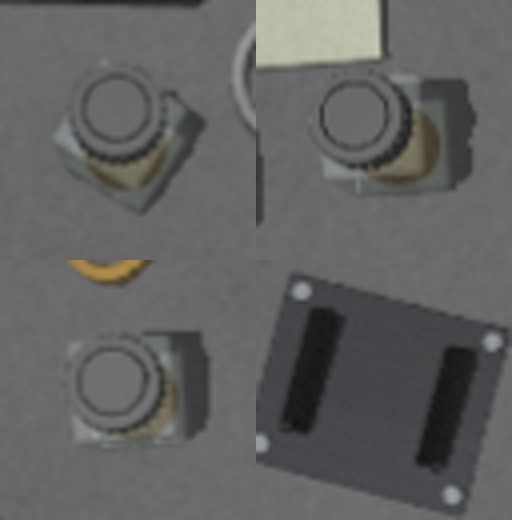

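```bash
cat >> h.py <<'E'
def go(p,yaw):
    q0=env.read_qpos(); best=None
    for y in(yaw,yaw+np.pi):
        q=kinematics.ik(p,quat(y))
        if q is None: continue
        c=np.abs(np.array(q)-q0).max()
        if best is None or c<best[0]: best=(c,y)
    env.reach(p,quat(best[1])); return best[1]
E
python3 - <<'E'
from h import *
sc=cast("top",[(307.9,198.1),(355.65,210.9),(345.6,249.2),(297.25,236.25)],.010)
print(sc,sc.mean(0)); d=sc-np.roll(sc,-1,0); print(np.hypot(*d[:,:2].T),np.degrees(np.arctan2(d[:,1],d[:,0])))
C=cast("top",[(286.9,146.4),(172.6,185.4),(235.9,228.1)],.098); print(C)
for c in C:
    for y in(0,np.pi/2,-np.pi/2): 
        q=kinematics.ik([c[0],c[1],.15],quat(y)); print(y, None if q is None else np.round(q,2))
E
```

```text
[[ 0.55034595  0.03748245  0.01      ]
 [ 0.52297947 -0.07126777  0.01      ]
 [ 0.43564689 -0.0495609   0.01      ]
 [ 0.46290457  0.05978193  0.01      ]] [ 0.49296922 -0.00589107  0.01      ]
[0.1121407  0.08998983 0.11268911 0.09024002] [  75.87507318  -13.95824694 -103.99775708  165.69326635]
[[0.64510895 0.08245812 0.098     ]
 [0.55690725 0.31923679 0.098     ]
 [0.46957629 0.18433458 0.098     ]]
0 [-0.64  0.6   0.67  1.61 -0.41  1.07  0.14]
1.5707963267948966 [-0.41  0.53  0.33  1.61 -0.19  1.03  1.55]
-1.5707963267948966 [-0.66  0.61  0.7   1.62 -0.43  1.08 -1.41]
0 [-0.85  0.53  0.39  1.63 -0.22  1.03 -0.39]
1.5707963267948966 [-0.66  0.5   0.12  1.62 -0.07  1.02  1.05]
-1.5707963267948966 [-1.02  0.58  0.64  1.64 -0.38  1.06 -1.84]
0 [-0.86  0.29  0.5   1.98 -0.18  0.91 -0.27]
1.5707963267948966 [-0.66  0.27  0.26  1.97 -0.09  0.91  1.22]
-1.5707963267948966 [-1.    0.32  0.67  1.98 -0.25  0.92 -1.77]
```

```bash
python3 - <<'E'
from h import *
env.reach([.557,.319,.18],quat(0)); 
p=camera_params("wrist"); cv2.imwrite("pics/w1.png",capture("wrist")[:,:,::-1])
np.save("w1.npy",p,allow_pickle=True)
print(p,env.read_time_s(),env.read_ee_pos(),env.read_contact_force())
E
```

```text
{'camera_matrix': array([[343.60450721,   0.        , 318.55545114],
       [  0.        , 343.60450721, 236.72254739],
       [  0.        ,   0.        ,   1.        ]]), 'k1': 0.006907647696151714, 'eye': array([0.55553602, 0.4043002 , 0.357454  ]), 'rotation': array([ 1.44416331e-01,  9.89515943e-01,  1.44507813e-03, -1.84770557e-04])} 1.875 [0.55614585 0.32047457 0.17997352] [0.19683056 0.50909292 0.08284829]
```

View pics/w1.png

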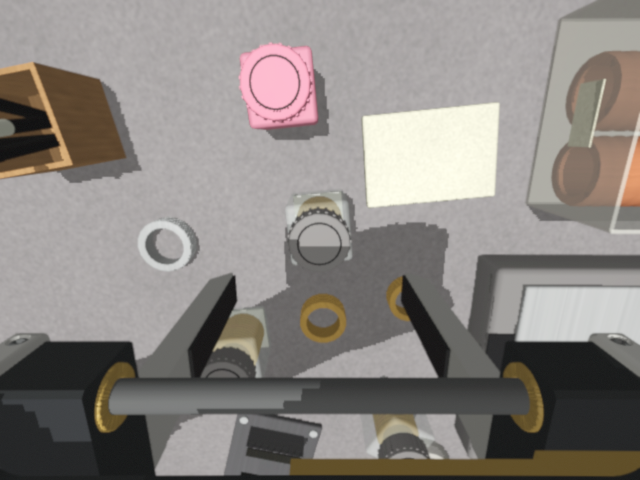

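The wrist view shows the jar 2 cap top at about (319,242), centred between the fingers, with the pink decoy above it at (277,83).

```bash
cat >> h.py <<'E'
def tug(c,yaw):
    y=go([c[0],c[1],.125],yaw); env.move_l([c[0],c[1],.075],v=.12,contact_N=8)
    hand.close(grip_force=12); g=env.read_finger_gap(); f0=env.read_contact_force(); p=env.read_ee_pos()
    env.move_l([p[0],p[1],p[2]+.0035],v=.02); env.hold(.25); f1=env.read_contact_force(); p1=env.read_ee_pos()
    df=f1-f0; print("gap",g,"z",p,p1,"df",df,"t",env.read_time_s()); return y,df,p
def untug(p):
    env.move_l(p,v=.03); hand.release(); env.move_l([p[0],p[1],.125],v=.15)
E
python3 - <<'E'
from h import *
c=cast("wrist",(319,242),.098,np.load("w1.npy",allow_pickle=True).item())[0]; print(c)
y,df,p=tug(c,0); untug(p); print(env.read_time_s())
E
```

```text
[0.55591415 0.32256088 0.098     ]
gap 0.04998997553852997 z [0.55608191 0.32255029 0.07505287] [0.55609778 0.32255086 0.07851666] df [ 0.23024324  0.30011784 -0.06426226] t 4.1
5.6833
```

```bash
python3 - <<'E'
from h import *
y,df,p=tug([.4696,.1853],0); untug(p); print(env.read_time_s())
if df[2]<-2:
    q=0
else:
    y,df,p=tug([.645,.083],0); untug(p); print(env.read_time_s())
E
```

```text
gap 0.04988968103739199 z [0.46969305 0.18529361 0.07506914] [0.4695939  0.18525918 0.07845945] df [-1.87260505 -0.40238025 -5.28053176] t 8.2667
9.85
```

Jar 3 is tight (−5.3 N) and jar 2 is loose (about 0 N), so jar 2 is jar b. Next I need its yaw.

```bash
python3 - <<'E'
from h import *
y=go([.556,.25,.17],0); print(y)
p=camera_params("wrist"); im=capture("wrist")[:,:,::-1]; np.save("w2.npy",p,allow_pickle=True)
cv2.imwrite("pics/w2.png",im); cv2.imwrite("pics/w2c.png",cv2.resize(im[140:340,220:420] if p["eye"][1]>.25 else im,(600,600),interpolation=2))
print(p["eye"],env.read_time_s())
E
```

```text
0
[0.55552041 0.3337444  0.34578985] 10.4417
```

View pics/w2c.png

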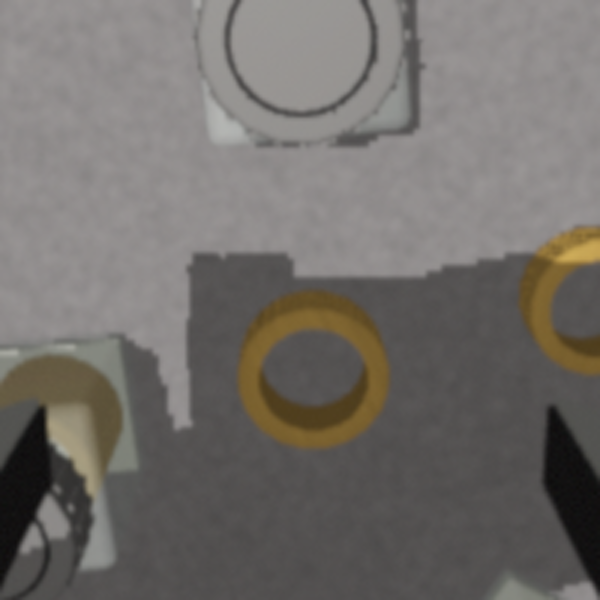

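Shoulder edge runs from (213,146) to (412,130) in the crop, so the jar yaw is about +5°. Next I centre it by pinching across, then grip along x and carry it to look at the holder.

```bash
python3 - <<'E'
from h import *
c=cast("wrist",(220+302/3,140+42/3),.098,np.load("w2.npy",allow_pickle=True).item())[0]; print(c)
x,y=.556,(c[1]+.3226)/2; th=.083
a=go([x,y,.13],th+np.pi/2); env.move_l([x,y,.035],v=.15,contact_N=8); hand.close(grip_force=8); print(env.read_finger_gap()); hand.release(); 
env.move_l([x,y,.13],v=.2)
a=go([x,y,.13],th); print(a); env.move_l([x,y,.035],v=.15,contact_N=8); hand.close(grip_force=30); print(env.read_finger_gap(),env.read_ee_pos())
env.move_l([x,y,.16],v=.15)
hy=np.radians(-14.1); hx=np.array([.493,-.006]); t=hx-.09*np.array([-np.sin(hy),np.cos(hy)])
k=go([t[0],t[1],.2],hy); print(k,env.read_time_s(),env.read_contact_force(),env.read_finger_gap())
p=camera_params("wrist"); cv2.imwrite("pics/w3.png",capture("wrist")[:,:,::-1]); np.save("w3.npy",p,allow_pickle=True); print(p["eye"])
E
```

```text
[0.55649809 0.31994684 0.098     ]
0.05617443248377599
0.083
0.055736934730468785 [0.55608694 0.32132163 0.03512783]
-0.24609142453120045 19.9167 [ 0.59511145  0.2706869  -4.64513755] 0.05595162575118232
[ 0.49167214 -0.01074198  0.37729885]
```

View pics/w3.png

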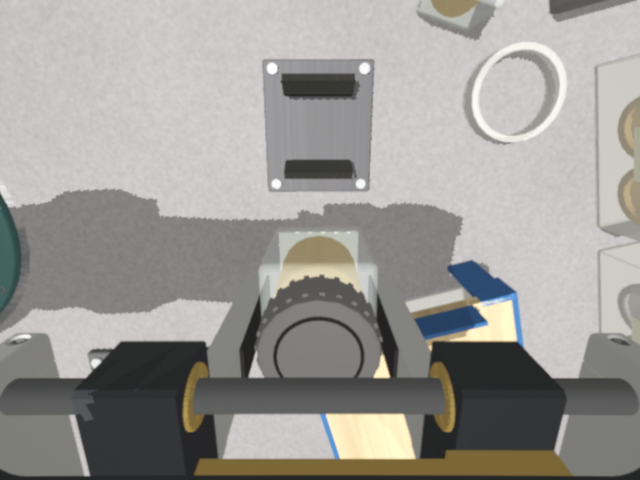

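Jar is held squarely; the holder's screws are near (272,69), (365,69), (361,184) and (277,184).

```bash
python3 - <<'E'
from h import *
p=np.load("w3.npy",allow_pickle=True).item()
g=cv2.imread("pics/w3.png",0); s=[]
for u,v in[(272,69),(365,69),(361,184),(277,184)]:
    w=g[v-5:v+6,u-5:u+6]; m=cv2.connectedComponentsWithStats(cv2.inRange(w,215,255)); i=1+np.argmax(m[2][1:,4]); s.append(m[3][i]+[u-5,v-5])
s=cast("wrist",s,.010,p); d=s-np.roll(s,-1,0); print(s.mean(0),np.hypot(*d[:,:2].T),np.degrees(np.arctan2(d[:,1],d[:,0])))
E
```

```text
[ 0.4920529 -0.0054811  0.01     ] [0.08989136 0.11130169 0.08978171 0.11160239] [ 166.03967155   76.01539328  -13.76843621 -103.92798905]
```

```bash
python3 - <<'E'
from h import *
h=[.4925,-.0056]; yaw=-.2443
env.move_l([*h,.11],v=.2,rotation=quat(yaw)); print(env.read_ee_pos())
print(env.move_l([*h,.0425],v=.06,contact_N=12), env.read_ee_pos(),env.read_contact_force(),env.read_time_s())
E
```

```text
[ 0.49273702 -0.00645704  0.1106105 ]
True [ 0.49223245 -0.00562688  0.04295094] [-1.620663   -0.31190607  6.53874396] 21.825
```

```bash
python3 - <<'E'
from h import *
h=list(env.read_ee_pos()[:2]); yaw=-.2443
hand.release(); env.move_l([*h,.12],v=.15)
q=np.array(env.read_qpos()); print(q.round(2))
q[6]=2.6; env.set_joints(q); print(env.read_ee_pos())
env.move_l([*h,.083],v=.1,contact_N=10); hand.close(grip_force=30); print(env.read_finger_gap(),env.read_ee_pos(),env.read_time_s())
q=np.array(env.read_qpos()); t0=env.read_ft_torque()
for i in range(14):
    q[6]-=.2; env.set_joints(q); dt=env.read_ft_torque()-t0; print(i,q[6].round(2),dt.round(3),np.round(env.read_qpos()[6]-q[6],3),env.read_time_s())
    if abs(dt[2])>.35: break
E
```

```text
[-0.58  0.34  0.63  2.03 -0.27  0.85 -0.04]
[ 0.49187182 -0.00546517  0.11935587]
0.049464625287537464 [ 0.49225389 -0.00563428  0.08303925] 26.875
0 2.45 [-0.042 -0.219 -0.083] 0.004 27.1917
1 2.25 [-0.054 -0.19  -0.153] 0.007 27.5083
2 2.05 [-0.06  -0.247 -0.068] 0.008 27.825
3 1.85 [-0.05  -0.248 -0.085] 0.008 28.1417
4 1.65 [-0.059 -0.327 -0.185] 0.009 28.4583
5 1.45 [-0.027 -0.26  -0.084] 0.009 28.775
6 1.25 [-0.061 -0.387 -0.054] 0.009 29.0917
7 1.05 [-0.083 -0.403 -0.062] 0.009 29.4083
8 0.85 [-0.017 -0.587  0.073] 0.009 29.725
9 0.65 [-0.607  0.012 -0.085] 0.009 30.0417
10 0.45 [-0.247  1.108  0.278] 0.007 30.3583
11 0.25 [-0.136 -0.136 -0.063] 0.009 30.675
12 0.05 [ 0.547  0.637 -0.078] 0.009 30.9917
13 -0.15 [0.893 0.235 0.571] 0.007 31.3083
```

```bash
python3 - <<'E'
from h import *
print(env.read_finger_gap(),env.read_ee_pos(),env.read_contact_force())
hand.release(); env.hold(.2); h=np.array([.4925,-.0056]); env.move_l([*h,.13],v=.15); yaw=-.2443
t=h-.06*np.array([-np.sin(yaw),np.cos(yaw)])
go([t[0],t[1],.17],yaw)
p=camera_params("wrist"); im=capture("wrist")[:,:,::-1]; np.save("w4.npy",p,allow_pickle=True); cv2.imwrite("pics/w4.png",im); print(p["eye"],env.read_time_s())
E
```

```text
0.04941167577052115 [ 0.49228905 -0.00498352  0.08304719] [-1.27581221  6.18024499  1.27828882]
[0.49782548 0.01683027 0.34717475] 33.25
```

View pics/w4.png

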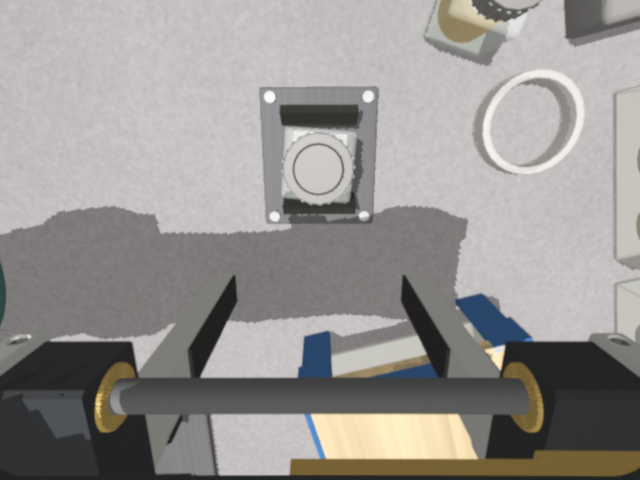

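The jar stands in the holder, cap at (318,168), turned slightly clockwise against the cheeks. I'll do one more short stroke to confirm the cap is tight.

```bash
python3 - <<'E'
from h import *
print(cast("wrist",(318,168),.106,np.load("w4.npy",allow_pickle=True).item()))
h=[.4925,-.0056]
env.move_l([*h,.125],v=.2); q=np.array(env.read_qpos()); q[6]+=.4; env.set_joints(q)
env.move_l([*h,.083],v=.12,contact_N=10)
b=env.read_joint_efforts()[6]; hand.close(grip_force=30); q=np.array(env.read_qpos()); t0=env.read_ft_torque()
for i in range(8):
    q[6]-=.1; env.set_joints(q); print(i,(env.read_ft_torque()-t0).round(3),(env.read_joint_efforts()[6]-b).round(3),env.read_ee_pos().round(4))
hand.release(); env.move_l([*h,.13],v=.2); print(env.read_time_s())
E
```

```text
[[ 0.49179646 -0.00480051  0.106     ]]
0 [ 0.205 -0.853  0.63 ] -2.178 [ 0.4926 -0.0055  0.083 ]
1 [-0.121 -0.36  -0.187] -1.293 [ 0.4926 -0.0057  0.0832]
2 [-0.261  0.01   0.064] -1.09 [ 0.4924 -0.0058  0.0831]
3 [-0.772  0.193  0.657] -1.718 [ 0.4922 -0.0061  0.0831]
4 [ 0.82  -0.42   0.057] -1.459 [ 0.4925 -0.0053  0.0831]
5 [ 1.457 -0.67   0.262] -1.274 [ 0.4927 -0.0049  0.0831]
6 [ 0.778 -0.061 -0.154] -1.021 [ 0.4924 -0.0054  0.0831]
7 [ 0.756 -1.284  0.694] -2.106 [ 0.4928 -0.0055  0.0831]
38.7333
```

Torque rises at once and then stick-slips, so the cap is at its stop. Now to the rack.

```bash
python3 - <<'E'
from h import *
h=[.4925,-.0056]; yaw=-.2443
print(go([*h,.13],yaw)); env.move_l([*h,.043],v=.12,contact_N=8); hand.close(grip_force=30); print(env.read_finger_gap(),env.read_ee_pos())
env.move_l([*h,.24],v=.15); print(env.read_contact_force())
r=[.532,-.278]; print(go([*r,.24],0)); print(env.read_time_s(),env.read_ee_pos())
print(env.move_l([*r,.140],v=.12),env.move_l([*r,.1235],v=.04,contact_N=8),env.read_ee_pos(),env.read_contact_force(),env.read_time_s())
cv2.imwrite("pics/s5.png",capture("scene")[60:300,100:420,::-1].repeat(2,0).repeat(2,1))
E
```

```text
-0.2443
0.05688186143479977 [ 0.49255973 -0.00556037  0.04308098]
[ 0.12600996 -0.09765088 -3.92931329]
0
43.2583 [ 0.53235903 -0.27661823  0.2396122 ]
False True [ 0.53213035 -0.27793359  0.12436674] [ 1.72048012 -0.66776037  2.49609528] 44.65
```

View pics/s5.png

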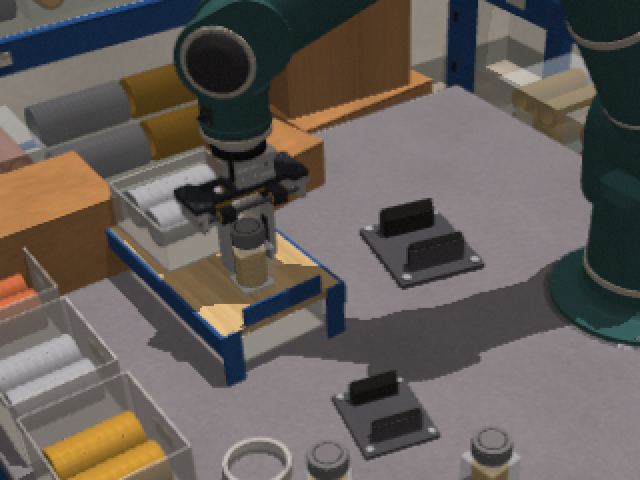

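The jar sits on the board inside the bay, at (250,280) in the crop. I'll release, retreat and check.

```bash
python3 - <<'E'
from h import *
hand.release(); env.hold(.2); p=env.read_ee_pos(); env.move_l([p[0],p[1],.26],v=.15); env.reach([.45,-.1,.32],quat(0)); env.hold(.3)
cv2.imwrite("pics/s6.png",capture("scene")[:,:,::-1]); print(env.read_time_s(),env.read_contact_force())
E
```

```text
47.8833 [-0.5954869   0.56427348 -0.14296995]
```

View pics/s6.png

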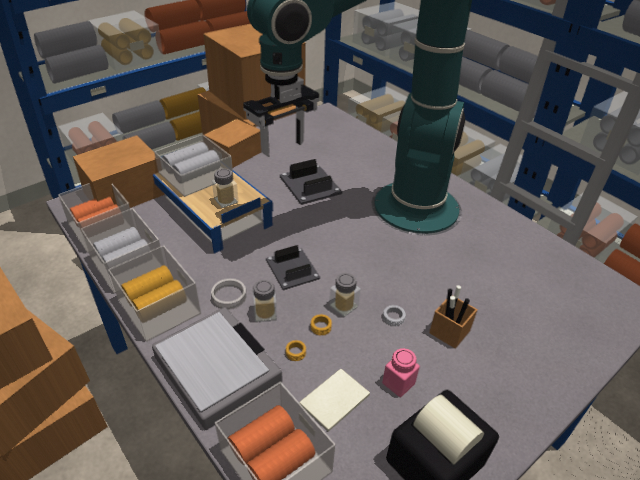

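The jar stands upright in the bay at (224,188), and everything else is undisturbed.

```bash
python3 -c "
from plant import *
print(env.job_done())"
```

```text
the job is handed in; nothing more can be done
None
```

I found the loose jar (jar b) by tugging, screwed its cap to the stop in the holder, stood it upright in the empty rack bay and handed the job in at about 48 s; the hand-in returned no verdict.

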